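Share the sample pots into two equal loads on the pan balance

ROBOT

A 7-joint arm with a two-finger parallel gripper is mounted at the origin on a cart in front of the work surface, level with it; the furniture and walls round the work are solid. World frame = base frame: x ahead of the robot, y to its left, z up, the work surface at z = 0. Lengths are in m, angles in rad, forces in N, time in s.
With the tool pointing down it reaches from about 0.4 to 0.9 m from the base axis. Payload 5.6 kg.
Tool frame: the origin (TCP) lies on the centre line of the jaws, within the pads' length; the fingertips stand 14 mm ahead of it and the grasp point (between the pads) lies 5 mm behind it; z points along the fingers, y is the line along which they close (so a half turn about z gives the same grasp; the last joint's range is limited). The gripper opens to 92 mm and grips with 3 to 60 N. Pads are 20 mm wide; open, the fingers measure 128 mm over their backs; the gripper's body (75 mm by 189 mm) begins 69 mm behind the grasp point.
Start: joints at [-1.206, 0.468, -0.012, 1.603, 0.006, 1.071, -0.056], TCP at [0.258, 0.597, 0.229] pointing down, gripper open.
Joint ranges: [-2.53, 2.53], [-0.31, 2.02], [-1.57, 1.55], [0.28, 2.44], [-1.29, 4.43], [0.15, 1.84], [-2.92, 2.92]. Speed limits (rad/s): [2.57, 2.57, 3.14, 3.14, 3.14, 3.14, 3.14].

INTERFACE

Orientations are given as a rotation vector (axis times angle).
In Python, from rig import get_state, grab_frame, camera_params, ticket gives the robot as it stands.
- The arm moves only by the shell command python3 -m pendant 'ROWS' [OPENING] [FORCE]. ROWS is JSON, a list of rows, each an object with "offset": the shift along the tool's x, y, z in m, a list of three; "angular": the turn, a rotation vector about the tool's x, y, z in rad, a list of three. In form: [{"offset": [dx, dy, dz], "angular": [ax, ay, az]}, ...]. A call has 1 to 5 rows; each row is the pose to reach, as a shift and turn from the pose commanded when the call began, along the tool's axes at that moment; what a row does not reach only later rows make up. A row lasts 1/12 s, in which the tool goes at most 41.7 mm and 7.16 degrees, less where a joint would pass 70% of its speed; a pose out of reach is approached as far as the arm can. A call with a gripper value outside its range is refused whole. OPENING is the opening, from 0 (shut) to 1 (fully open), set as the call begins (- or left out, the last holds). The fingers move at their own pace and stop on an object; FORCE is the grip in N (left out, the last holds). Time passes only in rows, so rows that repeat a pose let the fingers close. It gives the time, the measured TCP pose, the force, the opening and the grip force at its end, in the units of the state.
- get_state(): the state, without advancing time (a new reading comes with each control period).
- grab_frame(name): name is "side" or "top" or "wrist"; returns the picture (480x640x3 uint8, red, green, blue); there is no depth.
- camera_params(name): a dict with "vfov" (degrees; the focal length in pixels is half the picture's height over the tangent of half this angle, whatever the lens; pixels are square), "cx", "cy" (the principal point, pixels), "world_from_camera" (4x4, takes a point from camera to world coordinates); the wrist camera has in their place "T_tool_cam" (4x4, takes a point from camera to tool coordinates, whose origin is the TCP and whose axes are the flange's). Camera axes: x right, y down, z forward; pixel columns grow to the right and rows downward; lengths in m; the calibration is good to about 2 mm. A picture is of the moment at which its call begins: read the wrist's pose just before it. camera_params takes no time and is no camera call.
- ticket.close_job(): hands the job in; it is judged then, once.
The state is a dict: "clock": time; "joints": joint angles; "qvel": joint speeds; "effort": joint torques, N m; "position": TCP position; "eef_rot": TCP orientation; "force": force on the tool from outside, world axes, zero at the start; "wrist_torque": the same for the moment, N m; "gripper_width": finger opening in m; "finger_force": force on a finger pad.
Only numpy, scipy, OpenCV 4.12 (cv2) and the standard library are available. Lean on these libraries where they do the work, as an engineer would, in place of code of your own. Each camera call takes 0.05 s, during which the arm holds its last target. There are 200 camera calls.

TASK

The sample pots have to be split into two loads of equal weight for the centrifuge. Free the two-pan balance by turning its red lock knob, share out all the pots - the white-lidded ones that stand together on one pan and the four small red-lidded ones on the bench - over the two pans until the freed pans hang level, and then turn the knob back to lock the pans in that position. Leave every pot standing upright on a pan, and do not disturb the other things on the bench.

Things in the scene. Friction and masses are not known exactly. Their poses are not given: they have to be found in the camera images.
- big_pot_1: Sample pot with a white screw lid and a green band, upright cylinder 54 mm across (lid; body 52 mm) and 68 mm high, filled, about 160 g. Origin at the centre of its underside, z up its axis. Two to four such pots are there (big_pot_1 to 4, any may be absent); all start on one pan, about 80 mm apart.
- big_pot_2: Sample pot with a white screw lid and a green band, upright cylinder 54 mm across (lid; body 52 mm) and 68 mm high, filled, about 160 g. Origin at the centre of its underside, z up its axis. Two to four such pots are there (big_pot_1 to 4, any may be absent); all start on one pan, about 80 mm apart.
- big_pot_3: Sample pot with a white screw lid and a green band, upright cylinder 54 mm across (lid; body 52 mm) and 68 mm high, filled, about 160 g. Origin at the centre of its underside, z up its axis. Two to four such pots are there (big_pot_1 to 4, any may be absent); all start on one pan, about 80 mm apart.
- big_pot_4: Sample pot with a white screw lid and a green band, upright cylinder 54 mm across (lid; body 52 mm) and 68 mm high, filled, about 160 g. Origin at the centre of its underside, z up its axis. Two to four such pots are there (big_pot_1 to 4, any may be absent); all start on one pan, about 80 mm apart.
- small_pot_1: Small sample pot with a red screw lid and a red band, upright cylinder 48 mm across (lid; body 46 mm) and 60 mm high, about 80 g, half as heavy as a white-lidded pot. Origin at the centre of its underside, z up its axis. Starts on the bench beside the balance.
- small_pot_2: Small sample pot with a red screw lid and a red band, upright cylinder 48 mm across (lid; body 46 mm) and 60 mm high, about 80 g, half as heavy as a white-lidded pot. Origin at the centre of its underside, z up its axis. Starts on the bench beside the balance.
- small_pot_3: Small sample pot with a red screw lid and a red band, upright cylinder 48 mm across (lid; body 46 mm) and 60 mm high, about 80 g, half as heavy as a white-lidded pot. Origin at the centre of its underside, z up its axis. Starts on the bench beside the balance.
- small_pot_4: Small sample pot with a red screw lid and a red band, upright cylinder 48 mm across (lid; body 46 mm) and 60 mm high, about 80 g, half as heavy as a white-lidded pot. Origin at the centre of its underside, z up its axis. Starts on the bench beside the balance.
- balance: Blue base of the two-pan balance, fixed, 180 mm (x) by 420 mm (y) and 21 mm high; origin under its centre at bench height, x away from the robot, y left. Pans centred 130 mm to its left and right, 87 mm wide gap between them holds a black post (55 mm behind the centre, 81 mm high) and the red lock knob (axis 85 mm before the centre). A slotted lock rail runs under each pan's front edge.
- pan_a_top (a point): Centre of the upper face of steel pan A: flat, 165 mm (x) by 170 mm (y), with a rim 8 mm high and 3 mm thick round its edge; 72 mm above the bench when level. Axes as those of the balance. Which pan is the left one varies. It stays horizontal as it rises and sinks.
- pan_a (a joint): Height of pan A over its level position, m, -0.012 (on its stop) to 0.012; 0 is level, pan B always moves as much the other way. When free it settles in about a second, about 3.3 mm off level for every 80 g of difference between the loads, wherever on the pans they stand.
- pan_b_top (a point): Centre of the upper face of steel pan B: flat, 165 mm (x) by 170 mm (y), with a rim 8 mm high and 3 mm thick round its edge; 72 mm above the bench when level. Axes as those of the balance. Which pan is the left one varies. It stays horizontal as it rises and sinks.
- pan_b (a joint): Height of pan B over its level position, m, -0.012 (on its stop) to 0.012; 0 is level, pan A always moves as much the other way. When free it settles in about a second, about 3.3 mm off level for every 80 g of difference between the loads, wherever on the pans they stand.
- knob_grip (a point): Middle of the grip of the red lock knob, on its upright axis, 105 mm above the bench: an upright bar 14 mm thick, 42 mm long, 80 to 114 mm above the bench, on a disc 46 mm across. This point turns with the knob: its y axis lies along the bar, so pinch it along its x axis.
- lock_knob (a joint): Turn of the lock knob, rad, counter-clockwise from above: 0 = locked (bar lies left-right, the brass lug under it points left into the slot of the left pan's rail and holds the pans), 1.4 = free, at the stop (bar points at the robot; lug out of the slot above 1.15). Takes under 0.2 N m, stays where left. The lug has 2 mm to spare above and below: it enters only when the pans are level.
- boats: Bystander: the stack of white weighing boats at the front of the bench. Origin at the centre of its underside. Leave it alone.
- marker: Bystander: the black marker pen. Origin at the centre of its underside. Leave it alone.
- dropper: Bystander: the amber dropper bottle. Origin at the centre of its underside. Leave it alone.

How it is judged:
On the way:
1. with the lock knob turned free, all the pots stand upright on the pans and the pans hang level (value of joint lock_knob above 1.15 rad and ((x of big_pot_1 in the frame of pan_a_top between -0.075 and 0.075 m and y of big_pot_1 in the frame of pan_a_top between -0.078 and 0.078 m and z of big_pot_1 in the frame of pan_a_top between -0.006 and 0.012 m) or (x of big_pot_1 in the frame of pan_b_top between -0.075 and 0.075 m and y of big_pot_1 in the frame of pan_b_top between -0.078 and 0.078 m and z of big_pot_1 in the frame of pan_b_top between -0.006 and 0.012 m)) and angle between each of big_pot_1, big_pot_2, big_pot_3, big_pot_4, small_pot_1, small_pot_2, small_pot_3, small_pot_4's own z axis and vertical below 0.15 rad and linear speed of each of big_pot_1, big_pot_2, big_pot_3, big_pot_4, small_pot_1, small_pot_2, small_pot_3, small_pot_4 below 0.03 m/s and ((x of big_pot_2 in the frame of pan_a_top between -0.075 and 0.075 m and y of big_pot_2 in the frame of pan_a_top between -0.078 and 0.078 m and z of big_pot_2 in the frame of pan_a_top between -0.006 and 0.012 m) or (x of big_pot_2 in the frame of pan_b_top between -0.075 and 0.075 m and y of big_pot_2 in the frame of pan_b_top between -0.078 and 0.078 m and z of big_pot_2 in the frame of pan_b_top between -0.006 and 0.012 m)) and ((x of big_pot_3 in the frame of pan_a_top between -0.075 and 0.075 m and y of big_pot_3 in the frame of pan_a_top between -0.078 and 0.078 m and z of big_pot_3 in the frame of pan_a_top between -0.006 and 0.012 m) or (x of big_pot_3 in the frame of pan_b_top between -0.075 and 0.075 m and y of big_pot_3 in the frame of pan_b_top between -0.078 and 0.078 m and z of big_pot_3 in the frame of pan_b_top between -0.006 and 0.012 m)) and ((x of big_pot_4 in the frame of pan_a_top between -0.075 and 0.075 m and y of big_pot_4 in the frame of pan_a_top between -0.078 and 0.078 m and z of big_pot_4 in the frame of pan_a_top between -0.006 and 0.012 m) or (x of big_pot_4 in the frame of pan_b_top between -0.075 and 0.075 m and y of big_pot_4 in the frame of pan_b_top between -0.078 and 0.078 m and z of big_pot_4 in the frame of pan_b_top between -0.006 and 0.012 m)) and ((x of small_pot_1 in the frame of pan_a_top between -0.075 and 0.075 m and y of small_pot_1 in the frame of pan_a_top between -0.078 and 0.078 m and z of small_pot_1 in the frame of pan_a_top between -0.006 and 0.012 m) or (x of small_pot_1 in the frame of pan_b_top between -0.075 and 0.075 m and y of small_pot_1 in the frame of pan_b_top between -0.078 and 0.078 m and z of small_pot_1 in the frame of pan_b_top between -0.006 and 0.012 m)) and ((x of small_pot_2 in the frame of pan_a_top between -0.075 and 0.075 m and y of small_pot_2 in the frame of pan_a_top between -0.078 and 0.078 m and z of small_pot_2 in the frame of pan_a_top between -0.006 and 0.012 m) or (x of small_pot_2 in the frame of pan_b_top between -0.075 and 0.075 m and y of small_pot_2 in the frame of pan_b_top between -0.078 and 0.078 m and z of small_pot_2 in the frame of pan_b_top between -0.006 and 0.012 m)) and ((x of small_pot_3 in the frame of pan_a_top between -0.075 and 0.075 m and y of small_pot_3 in the frame of pan_a_top between -0.078 and 0.078 m and z of small_pot_3 in the frame of pan_a_top between -0.006 and 0.012 m) or (x of small_pot_3 in the frame of pan_b_top between -0.075 and 0.075 m and y of small_pot_3 in the frame of pan_b_top between -0.078 and 0.078 m and z of small_pot_3 in the frame of pan_b_top between -0.006 and 0.012 m)) and ((x of small_pot_4 in the frame of pan_a_top between -0.075 and 0.075 m and y of small_pot_4 in the frame of pan_a_top between -0.078 and 0.078 m and z of small_pot_4 in the frame of pan_a_top between -0.006 and 0.012 m) or (x of small_pot_4 in the frame of pan_b_top between -0.075 and 0.075 m and y of small_pot_4 in the frame of pan_b_top between -0.078 and 0.078 m and z of small_pot_4 in the frame of pan_b_top between -0.006 and 0.012 m)) and value of joint pan_a between -0.003 and 0.003 m and value of joint pan_b between -0.003 and 0.003 m), for 0.5 s.
At the end, for the whole second after the job is handed in: Every pot that is present stands upright (within 0.15 rad) and at rest on one of the two pans, both pans are within 4 mm of level, and the lock knob is turned back to locked (below 0.15 rad) (value of joint lock_knob below 0.15 rad and ((x of big_pot_1 in the frame of pan_a_top between -0.075 and 0.075 m and y of big_pot_1 in the frame of pan_a_top between -0.078 and 0.078 m and z of big_pot_1 in the frame of pan_a_top between -0.006 and 0.012 m) or (x of big_pot_1 in the frame of pan_b_top between -0.075 and 0.075 m and y of big_pot_1 in the frame of pan_b_top between -0.078 and 0.078 m and z of big_pot_1 in the frame of pan_b_top between -0.006 and 0.012 m)) and angle between each of big_pot_1, big_pot_2, big_pot_3, big_pot_4, small_pot_1, small_pot_2, small_pot_3, small_pot_4's own z axis and vertical below 0.15 rad and linear speed of each of big_pot_1, big_pot_2, big_pot_3, big_pot_4, small_pot_1, small_pot_2, small_pot_3, small_pot_4 below 0.03 m/s and ((x of big_pot_2 in the frame of pan_a_top between -0.075 and 0.075 m and y of big_pot_2 in the frame of pan_a_top between -0.078 and 0.078 m and z of big_pot_2 in the frame of pan_a_top between -0.006 and 0.012 m) or (x of big_pot_2 in the frame of pan_b_top between -0.075 and 0.075 m and y of big_pot_2 in the frame of pan_b_top between -0.078 and 0.078 m and z of big_pot_2 in the frame of pan_b_top between -0.006 and 0.012 m)) and ((x of big_pot_3 in the frame of pan_a_top between -0.075 and 0.075 m and y of big_pot_3 in the frame of pan_a_top between -0.078 and 0.078 m and z of big_pot_3 in the frame of pan_a_top between -0.006 and 0.012 m) or (x of big_pot_3 in the frame of pan_b_top between -0.075 and 0.075 m and y of big_pot_3 in the frame of pan_b_top between -0.078 and 0.078 m and z of big_pot_3 in the frame of pan_b_top between -0.006 and 0.012 m)) and ((x of big_pot_4 in the frame of pan_a_top between -0.075 and 0.075 m and y of big_pot_4 in the frame of pan_a_top between -0.078 and 0.078 m and z of big_pot_4 in the frame of pan_a_top between -0.006 and 0.012 m) or (x of big_pot_4 in the frame of pan_b_top between -0.075 and 0.075 m and y of big_pot_4 in the frame of pan_b_top between -0.078 and 0.078 m and z of big_pot_4 in the frame of pan_b_top between -0.006 and 0.012 m)) and ((x of small_pot_1 in the frame of pan_a_top between -0.075 and 0.075 m and y of small_pot_1 in the frame of pan_a_top between -0.078 and 0.078 m and z of small_pot_1 in the frame of pan_a_top between -0.006 and 0.012 m) or (x of small_pot_1 in the frame of pan_b_top between -0.075 and 0.075 m and y of small_pot_1 in the frame of pan_b_top between -0.078 and 0.078 m and z of small_pot_1 in the frame of pan_b_top between -0.006 and 0.012 m)) and ((x of small_pot_2 in the frame of pan_a_top between -0.075 and 0.075 m and y of small_pot_2 in the frame of pan_a_top between -0.078 and 0.078 m and z of small_pot_2 in the frame of pan_a_top between -0.006 and 0.012 m) or (x of small_pot_2 in the frame of pan_b_top between -0.075 and 0.075 m and y of small_pot_2 in the frame of pan_b_top between -0.078 and 0.078 m and z of small_pot_2 in the frame of pan_b_top between -0.006 and 0.012 m)) and ((x of small_pot_3 in the frame of pan_a_top between -0.075 and 0.075 m and y of small_pot_3 in the frame of pan_a_top between -0.078 and 0.078 m and z of small_pot_3 in the frame of pan_a_top between -0.006 and 0.012 m) or (x of small_pot_3 in the frame of pan_b_top between -0.075 and 0.075 m and y of small_pot_3 in the frame of pan_b_top between -0.078 and 0.078 m and z of small_pot_3 in the frame of pan_b_top between -0.006 and 0.012 m)) and ((x of small_pot_4 in the frame of pan_a_top between -0.075 and 0.075 m and y of small_pot_4 in the frame of pan_a_top between -0.078 and 0.078 m and z of small_pot_4 in the frame of pan_a_top between -0.006 and 0.012 m) or (x of small_pot_4 in the frame of pan_b_top between -0.075 and 0.075 m and y of small_pot_4 in the frame of pan_b_top between -0.078 and 0.078 m and z of small_pot_4 in the frame of pan_b_top between -0.006 and 0.012 m)) and value of joint pan_a between -0.004 and 0.004 m and value of joint pan_b between -0.004 and 0.004 m); the robot touches nothing.
It fails at once if the stack of white weighing boats at the front of the bench is moved more than 3 cm (distance of boats from where it was at the start of the episode above 0.03 m).
It fails at once if the black marker pen is moved more than 3 cm (distance of marker from where it was at the start of the episode above 0.03 m).
It fails at once if the amber dropper bottle is moved more than 3 cm (distance of dropper from where it was at the start of the episode above 0.03 m).
Of big_pot_1, big_pot_2, big_pot_3, big_pot_4 only 2 to 4 are there at a start; the rules pass over those that are not, and their reading is None.
At some moment in a run one of big_pot_1, big_pot_2, big_pot_3, big_pot_4, small_pot_1, small_pot_2, small_pot_3, small_pot_4 may be knocked a few centimetres aside while the robot is not near it.
It also fails if it takes over 200 s, if anything falls off the work surface, if the arm or the gripper's body presses on something with over 40 N, if the wrist force passes 120 N, or if a joint passes its speed limit or range.

## Working session

There is one attempt and no reset: what is moved stays moved. The work goes in short steps, Python scripts to look and compute and a shell command to move; the robot and the scene stay as the last step left them, time stands still between calls to the robot, and variables do not carry over. Pictures are saved under pics/ and viewed, at most 14 in all, crops included, and the job is handed in when it is done.

```bash
mkdir -p pics; ls; python3 - <<'E'
from rig import get_state, grab_frame, camera_params
import cv2
s=get_state(); print({k:s[k] for k in('clock','position','eef_rot','force','gripper_width')})
for n in('side','top'):
    f=grab_frame(n); cv2.imwrite(f'pics/{n}0.png',f[:,:,::-1])
for n in('side','top','wrist'): print(n,camera_params(n))
E
```

```text
pics
{'clock': 0.0, 'position': array([0.25763546, 0.59614137, 0.22764429]), 'eef_rot': array([-6.36182751e-01, -3.07629405e+00,  2.78742215e-03]), 'force': array([0.26516213, 0.71235311, 0.0043533 ]), 'gripper_width': 0.09183137803993528}
side {'vfov': 46.39729270856842, 'cx': 320.36674181110226, 'cy': 238.2466197204318, 'world_from_camera': array([[-0.95972984, -0.11161173,  0.25780119,  0.15956627],
       [-0.28088721,  0.3962236 , -0.87413342,  1.14219784],
       [-0.00458337, -0.91134498, -0.41161792,  0.63764957],
       [ 0.        ,  0.        ,  0.        ,  1.        ]])}
top {'vfov': 56.83077990522277, 'cx': 314.03655926957424, 'cy': 239.58795915577517, 'world_from_camera': array([[-0.01830485, -0.99737962,  0.06999156,  0.41800543],
       [-0.99965247,  0.01692844, -0.02020827,  0.00714802],
       [ 0.01897047, -0.07033714, -0.99734287,  0.98437875],
       [ 0.        ,  0.        ,  0.        ,  1.        ]])}
wrist {'vfov': 60.27914070517981, 'cx': 326.4628394042177, 'cy': 246.29115681030066, 'T_tool_cam': array([[-3.67171969e-04, -9.67512726e-01, -2.52822052e-01,
         7.11880864e-02],
       [ 9.99999908e-01, -2.98727238e-04, -3.09108836e-04,
         2.09091681e-03],
       [ 2.23541899e-04, -2.52822142e-01,  9.67512746e-01,
        -1.57440618e-01],
       [ 0.00000000e+00,  0.00000000e+00,  0.00000000e+00,
         1.00000000e+00]])}
```

View pics/top0.png

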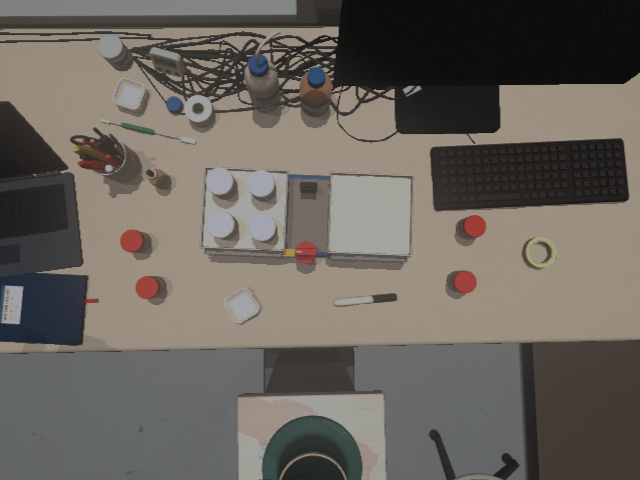

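View pics/side0.png

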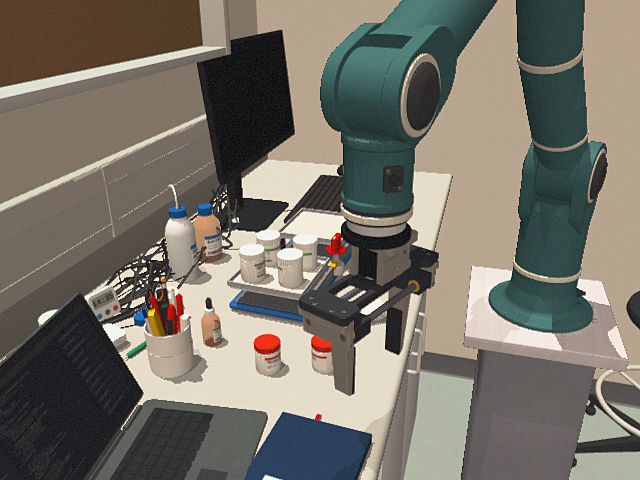

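The top view shows four white pots on the left pan, at about (222,183), (262,185), (222,226) and (262,229). The red pots are at (132,241), (148,288), (474,227) and (465,282), with the knob at (306,253) and the right pan empty. I'll load 1 big and 4 small pots on the right, leaving 3 big on the left.

```bash
cat > h.py <<'E'
from rig import get_state, grab_frame, camera_params
import cv2, numpy as np
from scipy.spatial.transform import Rotation as R
def T_wc(n):
    p=camera_params(n)
    if n!='wrist': return p,p['world_from_camera']
    s=get_state(); T=np.eye(4); T[:3,:3]=R.from_rotvec(s['eef_rot']).as_matrix(); T[:3,3]=s['position']
    return p,T@p['T_tool_cam']
def px2w(n,u,v,z,pT=None):
    p,T=pT or T_wc(n); f=240/np.tan(np.radians(p['vfov'])/2)
    d=T[:3,:3]@np.array([(u-p['cx'])/f,(v-p['cy'])/f,1]); t=(z-T[2,3])/d[2]
    return (T[:3,3]+t*d).round(4)
def w2px(n,P,pT=None):
    p,T=pT or T_wc(n); f=240/np.tan(np.radians(p['vfov'])/2)
    c=np.linalg.inv(T)@np.append(P,1); return (p['cx']+f*c[0]/c[2],p['cy']+f*c[1]/c[2])
def lids(im):
    h=cv2.cvtColor(im,cv2.COLOR_RGB2HSV); m=(((h[...,0]<6)|(h[...,0]>174))&(h[...,1]>170)&(h[...,2]>90)).astype('uint8')
    n,_,st,c=cv2.connectedComponentsWithStats(m)
    return [(st[i],c[i]) for i in range(1,n) if st[i,4]>150]
E
python3 - <<'E'
from h import *
im=cv2.imread('pics/top0.png')[:,:,::-1]
for st,c in lids(im): print(st,c.round(1),px2w('top',*c,0.058))
cr=cv2.resize(im[150:270,190:430],None,fx=3.33,fy=3.33,interpolation=cv2.INTER_CUBIC)
cv2.imwrite('pics/crop0.png',cr[:,:,::-1])
for u,v in((222,183),(262,185),(222,226),(262,229)): print(px2w('top',u,v,.14))
E
```

```text
[0.5891 0.1646 0.14  ]
[0.5841 0.0881 0.14  ]
[0.5062 0.1649 0.14  ]
[0.4992 0.0889 0.14  ]
```

View pics/crop0.png

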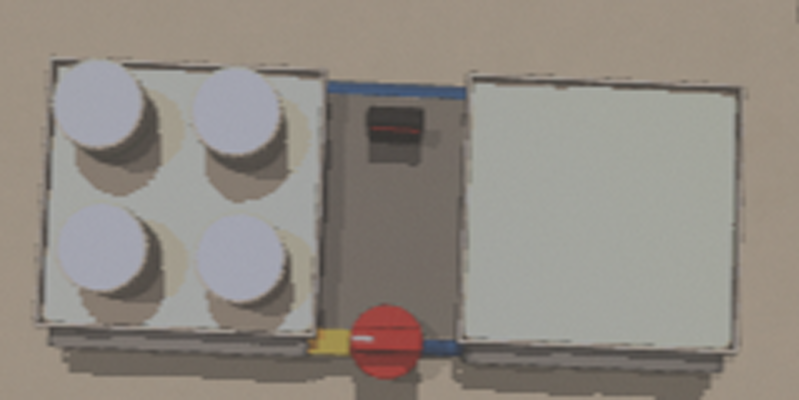

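The crop shows the right pan rim corners at crop pixels (470,75), (742,90), (735,353) and (460,343). The white lids are at (99,104), (237,112), (103,249) and (241,258), the knob disc is at (387,342), and the lug points left (locked).

```bash
sed -i 's/>170)&(h\[...,2\]>90/>130)\&(h[...,2]>60/; s/4\]>150/4]>100/' h.py; python3 - <<'E'
from h import *
im=cv2.imread('pics/top0.png')[:,:,::-1]
for st,c in lids(im): print(st,c.round(1),px2w('top',*c,0.058))
k=3.333
g=lambda u,v,z:px2w('top',190+u/k,150+v/k,z)
C=np.array([g(*p,.08) for p in((470,75),(742,90),(735,353),(460,343))]);print('Rpan',C.tolist(),C.mean(0))
L=np.array([g(*p,.08) for p in((52,60),(327,72),(316,334),(40,325))]);print('Lpan',L.mean(0))
e=C.mean(0)-L.mean(0);print('yaw',np.arctan2(e[0],-e[1]),np.linalg.norm(e))
print('lids',[g(*p,.14).tolist() for p in((99,104),(237,112),(103,249),(241,258))],'knob',g(387,342,.1))
E
```

```text
[463 215  23  22 375] [474.2 225.8] [ 0.5064 -0.3507  0.058 ]
[121 230  22  22 383] [131.3 240.4] [0.4877 0.3681 0.058 ]
[296 242  21  14 210] [306.3 248.6] [0.4644 0.005  0.058 ]
[454 271  22  22 383] [464.6 281.5] [ 0.3898 -0.3253  0.058 ]
[136 276  23  23 392] [146.7 287.1] [0.3906 0.3355 0.058 ]
Rpan [[0.6199, -0.0488, 0.08], [0.6081, -0.218, 0.08], [0.4446, -0.2081, 0.08], [0.4537, -0.0392, 0.08]] [ 0.531575 -0.128525  0.08    ]
Lpan [0.546475 0.128675 0.08    ]
yaw -0.057866893539977295 0.2576312286971437
lids [[0.5926, 0.169, 0.14], [0.5868, 0.0898, 0.14], [0.5087, 0.167, 0.14], [0.5022, 0.0883, 0.14]] knob [0.4543 0.0055 0.1   ]
```

```bash
cat >> h.py <<'E'
YAW=-0.058
def slot(px,py,c=(0.5316,-0.1285)):   # pan frame -> world xy
    return (c[0]+px*np.cos(YAW)-py*np.sin(YAW), c[1]+px*np.sin(YAW)+py*np.cos(YAW))
def d(x,y,z,yaw=YAW):
    s=get_state(); M=R.from_rotvec(s['eef_rot'])
    c,n=np.cos(yaw),np.sin(yaw)
    G=R.from_matrix(np.array([[-n,c,0],[c,n,0],[0,0,-1]]))
    print('off',M.inv().apply(np.array([x,y,z])-s['position']).round(4),'ang',(M.inv()*G).as_rotvec().round(4))
def st():
    s=get_state(); print('t',round(s['clock'],2),'p',s['position'].round(4),'F',s['force'].round(1),'w',round(s['gripper_width'],4))
E
python3 -c "
from h import *
d(.488,.368,.2)
for p in((45,54),(45,0),(45,-54),(-45,30),(-45,-42)): print(p,np.round(slot(p[0]/1e3,p[1]/1e3),4))"
```

```text
off [-0.302  -0.1181  0.028 ] ang [-1.3000e-03  1.0000e-03  1.2209e+00]
(45, 54) [ 0.5797 -0.0772]
(45, 0) [ 0.5765 -0.1311]
(45, -54) [ 0.5734 -0.185 ]
(-45, 30) [ 0.4884 -0.0959]
(-45, -42) [ 0.4842 -0.1678]
```

```bash
python3 -m pendant '[{"offset":[-0.302,-0.118,0.028],"angular":[0,0,1.22]},{"offset":[-0.302,-0.118,0.028],"angular":[0,0,1.22]},{"offset":[-0.302,-0.118,0.028],"angular":[0,0,1.22]},{"offset":[-0.302,-0.118,0.028],"angular":[0,0,1.22]},{"offset":[-0.302,-0.118,0.028],"angular":[0,0,1.22]}]' 1 25; python3 -c "
from h import *
d(.488,.368,.2)"
```

```text
clock: 0.52
position: [0.4063, 0.4489, 0.2103]
eef_rot: [-1.559, -2.727, 0.001]
force: [0.9, 1.5, 0.3]
gripper_width: 0.0922
finger_force: 0.0
off [-0.1112  0.0294  0.0103] ang [-3.000e-04  3.000e-04  5.901e-01]
```

```bash
python3 -m pendant '[{"offset":[-0.111,0.029,0.01],"angular":[0,0,0.59]},{"offset":[-0.111,0.029,0.01],"angular":[0,0,0.59]},{"offset":[-0.111,0.029,0.01],"angular":[0,0,0.59]},{"offset":[-0.111,0.029,0.01],"angular":[0,0,0.59]},{"offset":[-0.111,0.029,0.01],"angular":[0,0,0.59]}]';  python3 - <<'E'
from h import *
d(.488,.368,.2); d(.488,.368,.035)
f=grab_frame('wrist'); cv2.imwrite('pics/w1.png',f[:,:,::-1])
for s,c in lids(f): print(s,c,px2w('wrist',*c,.058))
E
```

```text
clock: 0.93
position: [0.4891, 0.3671, 0.2002]
eef_rot: [2.29, 2.149, -0.002]
force: [-1.0, 1.0, 0.3]
gripper_width: 0.0925
finger_force: 0.0
off [ 0.0008 -0.0011  0.0002] ang [ 0.0001  0.0015 -0.0056]
off [ 0.0011 -0.0011  0.1652] ang [ 0.0001  0.0015 -0.0056]
[154  81  16  36 334] [162.00898204  98.65269461] [0.3821 0.4747 0.058 ]
[ 533  117  107   51 3178] [582.19792322 146.07960982] [0.6721 0.4244 0.058 ]
[ 552  198   71   40 1298] [590.21186441 217.52773498] [0.6827 0.3726 0.058 ]
[ 293  203   63   63 3121] [324.0887536  233.93719962] [0.4867 0.3727 0.058 ]
[ 170  252   63   52 1970] [199.66954315 274.18020305] [0.3899 0.3473 0.058 ]
```

View pics/w1.png

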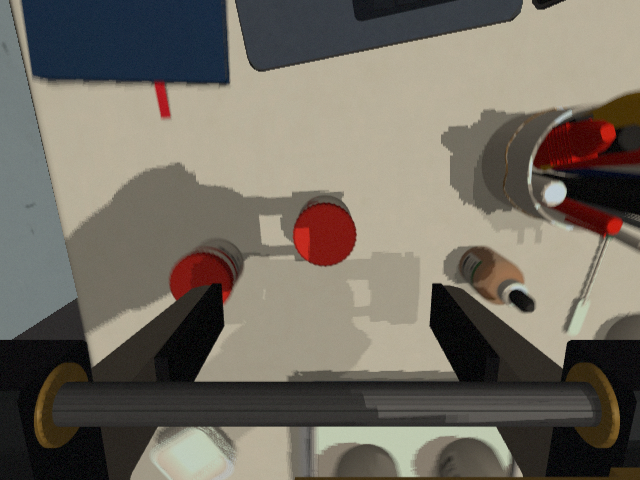

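The wrist view shows the target lid at (324,234), the second red pot at (200,274) and the dropper at (490,275), well clear. I'll go down and grip.

```bash
python3 -m pendant '[{"offset":[0.004,-0.001,0.04],"angular":[0,0,0]},{"offset":[0.004,-0.001,0.08],"angular":[0,0,0]},{"offset":[0.004,-0.001,0.12],"angular":[0,0,0]},{"offset":[0.004,-0.001,0.15],"angular":[0,0,0]},{"offset":[0.004,-0.001,0.165],"angular":[0,0,0]}]' 0.8; python3 -m pendant '[{"offset":[0,0,0],"angular":[0,0,0]},{"offset":[0,0,0],"angular":[0,0,0]},{"offset":[0,0,0],"angular":[0,0,0]},{"offset":[0,0,0],"angular":[0,0,0]},{"offset":[0,0,0],"angular":[0,0,0]}]' 0.3 25
```

```text
clock: 1.4
position: [0.4834, 0.3729, 0.0311]
eef_rot: [-2.274, -2.166, 0.011]
force: [-0.1, -0.4, -0.3]
gripper_width: 0.0733
finger_force: 0.0
clock: 1.82
position: [0.4875, 0.3751, 0.0375]
eef_rot: [2.278, 2.163, 0.006]
force: [-0.1, -0.5, 2.1]
gripper_width: 0.0468
finger_force: 25.0
```

```bash
python3 -m pendant '[{"offset":[0,0,-0.04],"angular":[0,0,0]},{"offset":[0,0,-0.08],"angular":[0,0,0]},{"offset":[0,0,-0.12],"angular":[0,0,0]},{"offset":[0,0,-0.16],"angular":[0,0,0]},{"offset":[0,0,-0.185],"angular":[0,0,0]}]'; python3 -c "
from h import *
d(.5797,-.0772,.22);d(.5797,-.0772,.113)"
```

```text
clock: 2.23
position: [0.4876, 0.3751, 0.2263]
eef_rot: [-2.278, -2.163, -0.011]
force: [-0.2, 0.8, -0.7]
gripper_width: 0.0471
finger_force: 25.0
off [-0.4469  0.1155  0.0046] ang [ 0.0046 -0.0051  0.006 ]
off [-0.4474  0.115   0.1116] ang [ 0.0046 -0.0051  0.006 ]
```

```bash
python3 -m pendant '[{"offset":[-0.04,0.01,0],"angular":[0,0,0]},{"offset":[-0.08,0.02,0],"angular":[0,0,0]},{"offset":[-0.12,0.03,0],"angular":[0,0,0]},{"offset":[-0.16,0.04,0],"angular":[0,0,0]},{"offset":[-0.2,0.05,0],"angular":[0,0,0]}]' >/dev/null;  python3 -m pendant '[{"offset":[-0.04,0.01,0],"angular":[0,0,0]},{"offset":[-0.08,0.02,0],"angular":[0,0,0]},{"offset":[-0.12,0.03,0],"angular":[0,0,0]},{"offset":[-0.16,0.04,0],"angular":[0,0,0]},{"offset":[-0.2,0.05,0],"angular":[0,0,0]}]' >/dev/null;  python3 -m pendant '[{"offset":[-0.03,0.01,0],"angular":[0,0,0]},{"offset":[-0.047,0.015,0],"angular":[0,0,0]},{"offset":[-0.047,0.015,0],"angular":[0,0,0]},{"offset":[-0.047,0.015,0],"angular":[0,0,0]}]'; python3 - <<'E'
from h import *
d(.5797,-.0772,.11)
f=grab_frame('wrist')
for s,c in lids(f): print(s,c,px2w('wrist',*c,get_state()['position'][2]+.0225))
E
```

```text
clock: 3.4
position: [0.5778, -0.0791, 0.2214]
eef_rot: [2.281, 2.16, 0.002]
force: [0.0, 1.0, -0.1]
gripper_width: 0.0472
finger_force: 25.0
off [0.0019 0.0016 0.1114] ang [ 0.001  -0.0005  0.0037]
[ 108   90   71   70 3927] [142.04812834 126.14387573] [0.5246 0.0022 0.2436]
[335 106   3  44 109] [336.21100917 129.49541284] [ 0.5854 -0.002   0.2436]
[278 281  37  27 109] [297.17431193 289.90825688] [ 0.5694 -0.0549  0.2436]
[ 262  290  130   92 9852] [326.31922452 341.17904994] [ 0.5785 -0.0749  0.2436]
```

```bash
python3 -m pendant '[{"offset":[0.002,0.002,0.04],"angular":[0,0,0]},{"offset":[0.002,0.002,0.075],"angular":[0,0,0]},{"offset":[0.002,0.002,0.1],"angular":[0,0,0]},{"offset":[0.002,0.002,0.107],"angular":[0,0,0]},{"offset":[0.002,0.002,0.111],"angular":[0,0,0]}]'; python3 -m pendant '[{"offset":[0,0,0.001],"angular":[0,0,0]},{"offset":[0,0,0.001],"angular":[0,0,0]}]'; python3 -m pendant '[{"offset":[0,0,0],"angular":[0,0,0]},{"offset":[0,0,0],"angular":[0,0,0]},{"offset":[0,0,0],"angular":[0,0,0]}]' 0.7;  python3 -m pendant '[{"offset":[0,0,-0.03],"angular":[0,0,0]},{"offset":[0,0,-0.07],"angular":[0,0,0]},{"offset":[0,0,-0.108],"angular":[0,0,0]}]';  python3 - <<'E'
from h import *
d(.389,.337,.22)
f=grab_frame('wrist')
for s,c in lids(f): print(s,c,px2w('wrist',*c,.13))
E
```

```text
clock: 3.87
position: [0.5784, -0.0739, 0.1089]
eef_rot: [-2.273, -2.163, 0.003]
force: [-3.6, 0.6, 6.8]
gripper_width: 0.0466
finger_force: 25.0
clock: 4.03
position: [0.5804, -0.0752, 0.1103]
eef_rot: [-2.277, -2.164, -0.002]
force: [-4.4, 1.4, 5.0]
gripper_width: 0.0471
finger_force: 25.0
clock: 4.28
position: [0.5813, -0.0763, 0.11]
eef_rot: [2.276, 2.161, 0.004]
force: [1.3, 0.4, -0.4]
gripper_width: 0.0636
finger_force: 0.0
clock: 4.53
position: [0.5798, -0.0765, 0.218]
eef_rot: [2.279, 2.162, -0.001]
force: [0.7, 0.0, 0.6]
gripper_width: 0.0642
finger_force: 0.0
off [ 0.403  -0.2123 -0.0022] ang [-0.0004  0.0007  0.0055]
[ 103   94   70   71 3921] [136.89568988 131.19663351] [0.4788 0.0053 0.13  ]
[334 109   3  46 120] [334.875 129.875] [ 5.953e-01 -2.000e-04  1.300e-01]
[ 290  229   77   75 4479] [328.01562849 266.35454342] [ 0.5868 -0.0843  0.13  ]
```

```bash
python3 - <<'E'
from h import *
f=grab_frame('top'); cv2.imwrite('pics/t2.png',cv2.resize(f[140:280,190:430],None,fx=3.333,fy=3.333,interpolation=cv2.INTER_CUBIC)[:,:,::-1])
for s,c in lids(f): print(s,c,px2w('top',*c,.13))
w=grab_frame('wrist');cv2.imwrite('pics/w2.png',w[:,:,::-1])
E
```

```text
[463 215  23  22 377] [474.18567639 225.86737401] [ 0.4995 -0.3228  0.13  ]
[295 242  14  21 160] [301.7625  250.76875] [0.4568 0.0139 0.13  ]
[454 271  22  22 386] [464.54145078 281.4119171 ] [ 0.3921 -0.2993  0.13  ]
[136 276  23  23 390] [146.72307692 287.17948718] [0.3926 0.3099 0.13  ]
```

View pics/w2.png

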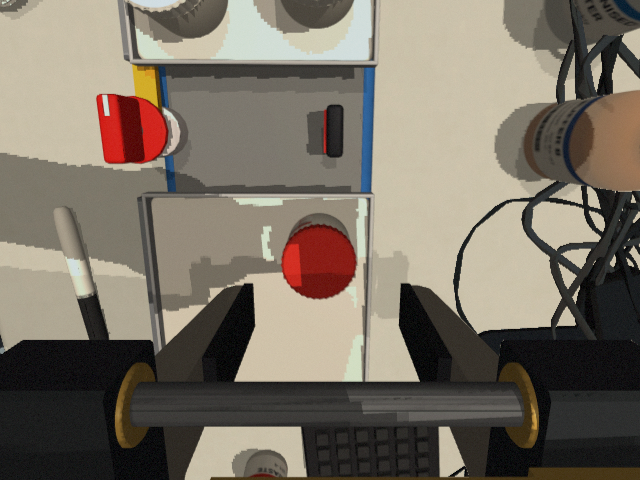

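The wrist view shows the pot upright on the right pan with its lid at (319,262). The pan's left rim corners are at (373,194) and (139,195). I'll convert these.

```bash
python3 - <<'E'
from h import *
print(px2w('wrist',319,262,.132),px2w('wrist',373,194,.08),px2w('wrist',139,195,.08))
print('expected corners',slot(.0825,.085),slot(-.0825,.085)); st()
E
```

```text
[ 0.579  -0.0779  0.132 ] [ 0.6194 -0.0446  0.08  ] [ 0.4511 -0.0363  0.08  ]
expected corners (np.float64(0.6188885102743087), np.float64(-0.04842524758644641)) (np.float64(0.4541659624821222), np.float64(-0.03886061226402815))
t 4.68 p [ 0.5825 -0.0767  0.2205] F [-0.6 -0.2 -0.4] w 0.0646
```

```bash
python3 -m pendant '[{"offset":[0.036,-0.019,0],"angular":[0,0,0]},{"offset":[0.072,-0.038,0],"angular":[0,0,0]},{"offset":[0.108,-0.057,0],"angular":[0,0,0]},{"offset":[0.144,-0.076,0],"angular":[0,0,0]},{"offset":[0.18,-0.095,0],"angular":[0,0,0]}]' 0.8 >/dev/null;  python3 -m pendant '[{"offset":[0.036,-0.019,0],"angular":[0,0,0]},{"offset":[0.072,-0.038,0],"angular":[0,0,0]},{"offset":[0.108,-0.057,0],"angular":[0,0,0]},{"offset":[0.144,-0.076,0],"angular":[0,0,0]},{"offset":[0.18,-0.095,0],"angular":[0,0,0]}]' >/dev/null;  python3 -m pendant '[{"offset":[0.03,-0.015,0],"angular":[0,0,0]},{"offset":[0.043,-0.022,0],"angular":[0,0,0]},{"offset":[0.043,-0.022,0],"angular":[0,0,0]},{"offset":[0.043,-0.022,0],"angular":[0,0,0]}]'; cat >> h.py <<'E'
def near(z,tag):
    """wrist circles near tool -> world; saves picture"""
    pT=T_wc('wrist'); f=grab_frame('wrist'); cv2.imwrite(f'pics/{tag}.png',f[:,:,::-1])
    for s,c in lids(f):
        if s[4]>1500:
            # lid disc is lower part of blob (side/band shows above): bbox bottom minus radius
            r=s[2]/2; print('blob',s,px2w('wrist',s[0]+r,s[1]+s[3]-r,z,pT))
E
python3 - <<'E'
from h import *
st(); near(.06,'w3')
d(.39,.339,.035)
E
```

```text
clock: 5.85
position: [0.3887, 0.337, 0.2157]
eef_rot: [2.276, 2.164, -0.002]
force: [-0.4, 0.1, 0.0]
gripper_width: 0.0737
finger_force: 0.0
t 5.85 p [0.3887 0.337  0.2157] F [-0.4  0.1  0. ] w 0.0737
blob [ 300  203   60   61 2831] [0.3918 0.3376 0.06  ]
off [0.0034 0.0004 0.1809] ang [-0.0004  0.0016  0.0051]
```

```bash
python3 -m pendant '[{"offset":[0.001,0.002,0.041],"angular":[0,0,0]},{"offset":[0.001,0.002,0.082],"angular":[0,0,0]},{"offset":[0.001,0.002,0.123],"angular":[0,0,0]},{"offset":[0.001,0.002,0.162],"angular":[0,0,0]},{"offset":[0.001,0.002,0.181],"angular":[0,0,0]}]' 0.8 >/dev/null; python3 -m pendant '[{"offset":[0,0,0],"angular":[0,0,0]},{"offset":[0,0,0],"angular":[0,0,0]},{"offset":[0,0,0],"angular":[0,0,0]},{"offset":[0,0,0],"angular":[0,0,0]},{"offset":[0,0,0],"angular":[0,0,0]}]' 0.3 25;  python3 -m pendant '[{"offset":[0,0,-0.04],"angular":[0,0,0]},{"offset":[0,0,-0.08],"angular":[0,0,0]},{"offset":[0,0,-0.12],"angular":[0,0,0]},{"offset":[0,0,-0.16],"angular":[0,0,0]},{"offset":[0,0,-0.185],"angular":[0,0,0]}]' >/dev/null; python3 -c "
from h import *
st();d(.5765,-.1311,.22)"
```

```text
clock: 6.73
position: [0.3925, 0.3388, 0.0375]
eef_rot: [-2.279, -2.162, -0.005]
force: [0.2, -1.0, 3.2]
gripper_width: 0.0472
finger_force: 25.0
t 7.15 p [0.3925 0.3391 0.226 ] F [ 1.1  0.4 -1.4] w 0.0471
off [-0.4599  0.2083  0.0042] ang [ 0.0043 -0.0057  0.0057]
```

```bash
python3 -m pendant '[{"offset":[-0.036,0.016,0],"angular":[0,0,0]},{"offset":[-0.072,0.032,0],"angular":[0,0,0]},{"offset":[-0.108,0.048,0],"angular":[0,0,0]},{"offset":[-0.144,0.064,0],"angular":[0,0,0]},{"offset":[-0.18,0.08,0],"angular":[0,0,0]}]' >/dev/null;  python3 -m pendant '[{"offset":[-0.036,0.016,0],"angular":[0,0,0]},{"offset":[-0.072,0.032,0],"angular":[0,0,0]},{"offset":[-0.108,0.048,0],"angular":[0,0,0]},{"offset":[-0.144,0.064,0],"angular":[0,0,0]},{"offset":[-0.18,0.08,0],"angular":[0,0,0]}]' >/dev/null;  python3 -m pendant '[{"offset":[-0.036,0.016,0],"angular":[0,0,0]},{"offset":[-0.072,0.032,0],"angular":[0,0,0]},{"offset":[-0.1,0.048,0],"angular":[0,0,0]},{"offset":[-0.1,0.048,0],"angular":[0,0,0]},{"offset":[-0.1,0.048,0],"angular":[0,0,0]}]'; python3 - <<'E'
from h import *
d(.5765,-.1311,.107)
near(get_state()['position'][2]+.0245,'w4')
E
```

```text
clock: 8.4
position: [0.5751, -0.1342, 0.2215]
eef_rot: [2.282, 2.158, 0.001]
force: [-0.2, 1.7, 0.1]
gripper_width: 0.0472
finger_force: 25.0
off [0.0033 0.0011 0.1145] ang [0.0013 0.0005 0.0021]
blob [  95    0   75   77 4495] [ 0.5245 -0.03    0.246 ]
blob [ 290  130   81   81 5032] [ 0.5805 -0.0712  0.246 ]
blob [  262   280   130   102 11041] [ 0.5766 -0.1214  0.246 ]
blob [ 241  435   52   42 1842] [ 0.5506 -0.1755  0.246 ]
```

```bash
python3 -c "
from h import *
print(px2w('wrist',327,345,get_state()['position'][2]+.0245),px2w('wrist',290+40.5,130+40.5,.132));st()"
```

```text
[ 0.5758 -0.13    0.2457] [ 0.5807 -0.0777  0.132 ]
t 8.45 p [ 0.5749 -0.1321  0.2212] F [-0.4  0.1 -1.2] w 0.0472
```

```bash
python3 -m pendant '[{"offset":[-0.002,0.001,0.04],"angular":[0,0,0]},{"offset":[-0.002,0.001,0.075],"angular":[0,0,0]},{"offset":[-0.002,0.001,0.1],"angular":[0,0,0]},{"offset":[-0.002,0.001,0.107],"angular":[0,0,0]},{"offset":[-0.002,0.001,0.111],"angular":[0,0,0]}]'>/dev/null; python3 -m pendant '[{"offset":[0,0,0.001],"angular":[0,0,0]},{"offset":[0,0,0.001],"angular":[0,0,0]}]'; python3 -m pendant '[{"offset":[0,0,0],"angular":[0,0,0]},{"offset":[0,0,0],"angular":[0,0,0]},{"offset":[0,0,0],"angular":[0,0,0]}]' 0.7;  python3 -m pendant '[{"offset":[0,0,-0.03],"angular":[0,0,0]},{"offset":[0,0,-0.07],"angular":[0,0,0]},{"offset":[0,0,-0.108],"angular":[0,0,0]}]' >/dev/null;  python3 - <<'E'
from h import *
near(.132,'w5')
d(.505,-.353,.216)
E
```

```text
clock: 9.03
position: [0.5767, -0.1333, 0.1104]
eef_rot: [2.277, 2.164, 0.003]
force: [-3.6, 1.9, 4.5]
gripper_width: 0.0475
finger_force: 25.0
clock: 9.28
position: [0.5771, -0.1345, 0.1098]
eef_rot: [2.277, 2.161, 0.003]
force: [0.1, 0.2, -0.6]
gripper_width: 0.0635
finger_force: 0.0
blob [  90    0   76   75 4510] [ 0.4764 -0.0035  0.132 ]
blob [ 289  130   83   84 5367] [ 0.5814 -0.0811  0.132 ]
blob [ 287  223   78   76 4543] [ 0.576  -0.1339  0.132 ]
off [-0.2207 -0.0637  0.0095] ang [0.0128 0.001  0.0048]
```

```bash
python3 -m pendant '[{"offset":[-0.036,-0.011,0],"angular":[0,0,0]},{"offset":[-0.072,-0.022,0],"angular":[0,0,0]},{"offset":[-0.108,-0.033,0],"angular":[0,0,0]},{"offset":[-0.144,-0.044,0],"angular":[0,0,0]},{"offset":[-0.18,-0.055,0],"angular":[0,0,0]}]' 0.8 >/dev/null;  python3 -m pendant '[{"offset":[-0.03,-0.007,0],"angular":[0,0,0]},{"offset":[-0.041,-0.008,0],"angular":[0,0,0]},{"offset":[-0.041,-0.008,0],"angular":[0,0,0]},{"offset":[-0.041,-0.008,0],"angular":[0,0,0]}]';  python3 - <<'E'
from h import *
near(.06,'w6')
d(.506,-.353,.035)
E
```

```text
clock: 10.33
position: [0.502, -0.3512, 0.2166]
eef_rot: [2.279, 2.162, 0.001]
force: [0.3, 0.8, -0.7]
gripper_width: 0.0732
finger_force: 0.0
blob [ 149  177   65   62 3111] [ 0.3928 -0.323   0.06  ]
blob [ 303  201   61   61 2827] [ 0.5082 -0.3487  0.06  ]
off [-0.0032  0.0035  0.1814] ang [ 0.0004 -0.0012  0.0077]
```

```bash
python3 -m pendant '[{"offset":[0.001,0.004,0.041],"angular":[0,0,0]},{"offset":[0.001,0.004,0.082],"angular":[0,0,0]},{"offset":[0.001,0.004,0.123],"angular":[0,0,0]},{"offset":[0.001,0.004,0.162],"angular":[0,0,0]},{"offset":[0.001,0.004,0.181],"angular":[0,0,0]}]' 0.8 >/dev/null; python3 -m pendant '[{"offset":[0,0,0],"angular":[0,0,0]},{"offset":[0,0,0],"angular":[0,0,0]},{"offset":[0,0,0],"angular":[0,0,0]},{"offset":[0,0,0],"angular":[0,0,0]},{"offset":[0,0,0],"angular":[0,0,0]}]' 0.3 25;  python3 -m pendant '[{"offset":[0,0,-0.04],"angular":[0,0,0]},{"offset":[0,0,-0.08],"angular":[0,0,0]},{"offset":[0,0,-0.12],"angular":[0,0,0]},{"offset":[0,0,-0.16],"angular":[0,0,0]},{"offset":[0,0,-0.185],"angular":[0,0,0]}]' >/dev/null; python3 -c "
from h import *
st();d(.5734,-.186,.22)"
```

```text
clock: 11.22
position: [0.5074, -0.351, 0.0379]
eef_rot: [2.275, 2.161, 0.003]
force: [0.5, 1.5, 3.3]
gripper_width: 0.0468
finger_force: 25.0
t 11.63 p [ 0.5066 -0.3519  0.2263] F [ 1.1 -0.2 -0.7] w 0.0471
off [0.1692 0.0579 0.0062] ang [0.0063 0.0024 0.0053]
```

```bash
python3 -m pendant '[{"offset":[0.036,0.012,0],"angular":[0,0,0]},{"offset":[0.072,0.024,0],"angular":[0,0,0]},{"offset":[0.108,0.036,0],"angular":[0,0,0]},{"offset":[0.144,0.048,0],"angular":[0,0,0]},{"offset":[0.169,0.057,0],"angular":[0,0,0]}]' >/dev/null;  python3 -m pendant '[{"offset":[0,0,0],"angular":[0,0,0]},{"offset":[0,0,0],"angular":[0,0,0]}]';  python3 - <<'E'
from h import *
pT=T_wc('wrist');near(get_state()['position'][2]+.0245,'w7')
f=cv2.imread('pics/w7.png')[:,:,::-1]
for s,c in lids(f):
    if s[2]>120: print('held',px2w('wrist',s[0]+s[2]/2,s[1]+s[2]/2,pT[1][2,3]*0+get_state()['position'][2]+.0245))
d(.5734,-.186,.107)
E
```

```text
clock: 12.22
position: [0.5722, -0.1829, 0.2215]
eef_rot: [2.274, 2.167, 0.002]
force: [-0.0, -0.4, -0.3]
gripper_width: 0.0465
finger_force: 25.0
blob [ 290   38   85   91 5909] [ 0.5789 -0.0949  0.246 ]
blob [ 288  142   79   80 4927] [ 0.576  -0.1236  0.246 ]
blob [  262   274   130   108 11680] [ 0.5736 -0.1701  0.246 ]
held [ 0.5724 -0.1806  0.2461]
off [-0.0008  0.0019  0.1146] ang [0.0013 0.0004 0.0067]
```

```bash
python3 -m pendant '[{"offset":[-0.003,0.002,0.04],"angular":[0,0,0]},{"offset":[-0.003,0.002,0.075],"angular":[0,0,0]},{"offset":[-0.003,0.002,0.1],"angular":[0,0,0]},{"offset":[-0.003,0.002,0.107],"angular":[0,0,0]},{"offset":[-0.003,0.002,0.111],"angular":[0,0,0]}]'>/dev/null; python3 -m pendant '[{"offset":[0,0,0.001],"angular":[0,0,0]},{"offset":[0,0,0.001],"angular":[0,0,0]}]'; python3 -m pendant '[{"offset":[0,0,0],"angular":[0,0,0]},{"offset":[0,0,0],"angular":[0,0,0]},{"offset":[0,0,0],"angular":[0,0,0]}]' 0.7;  python3 -m pendant '[{"offset":[0,0,-0.03],"angular":[0,0,0]},{"offset":[0,0,-0.07],"angular":[0,0,0]},{"offset":[0,0,-0.108],"angular":[0,0,0]}]' >/dev/null;  python3 - <<'E'
from h import *
near(.132,'w8')
d(.392,-.324,.216)
E
```

```text
clock: 12.85
position: [0.5735, -0.1896, 0.1104]
eef_rot: [2.279, 2.16, 0.001]
force: [-2.7, -0.5, 4.1]
gripper_width: 0.0469
finger_force: 25.0
clock: 13.1
position: [0.5744, -0.188, 0.1098]
eef_rot: [2.276, 2.162, 0.003]
force: [-0.2, 0.2, -0.4]
gripper_width: 0.0638
finger_force: 0.0
blob [ 287   24   88   95 6409] [ 0.5815 -0.0816  0.132 ]
blob [ 284  132   83   84 5340] [ 0.5757 -0.1353  0.132 ]
blob [ 289  224   77   76 4553] [ 0.5741 -0.1882  0.132 ]
off [-0.1438 -0.1781  0.0083] ang [0.0126 0.0017 0.0056]
```

View pics/w8.png

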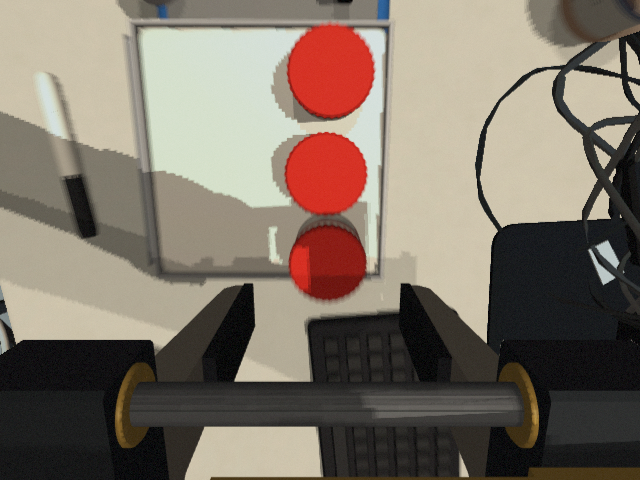

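The third red pot is at (328,262), close to the pan's outer rim (corners (160,275) and (381,277)). I'll check it isn't standing on the rim.

```bash
python3 -c "
from h import *
for p in((160,275),(381,277),(132,23),(392,22)): print(px2w('wrist',*p,.08))
print(px2w('wrist',328,262,.132),px2w('wrist',326,172,.132),px2w('wrist',331,71,.132))"
python3 - <<'E'
from h import *
f=cv2.imread('pics/w8.png'); cv2.imwrite('pics/w8c.png',cv2.resize(f[180:320,230:430],None,fx=4,fy=4,interpolation=cv2.INTER_CUBIC))
E
```

```text
[ 0.45   -0.2123  0.08  ]
[ 0.6201 -0.2235  0.08  ]
[ 0.4588 -0.0368  0.08  ]
[ 0.6309 -0.0448  0.08  ]
[ 0.5798 -0.1932  0.132 ] [ 0.5815 -0.1367  0.132 ] [ 0.5873 -0.0804  0.132 ]
```

View pics/w8c.png

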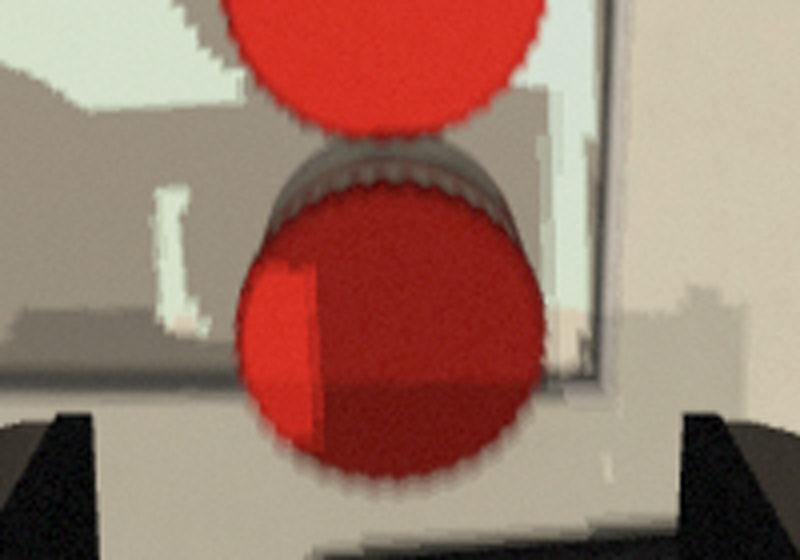

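Same contact height and lid size as the others, so it stands inside the rim. On to the fourth red pot.

```bash
python3 -m pendant '[{"offset":[-0.026,-0.032,0],"angular":[0,0,0]},{"offset":[-0.052,-0.064,0],"angular":[0,0,0]},{"offset":[-0.078,-0.096,0],"angular":[0,0,0]},{"offset":[-0.104,-0.128,0],"angular":[0,0,0]},{"offset":[-0.13,-0.16,0],"angular":[0,0,0]}]' 0.8 >/dev/null;  python3 -m pendant '[{"offset":[-0.013,-0.018,0],"angular":[0,0,0]},{"offset":[-0.013,-0.018,0],"angular":[0,0,0]},{"offset":[-0.013,-0.018,0],"angular":[0,0,0]}]';  python3 - <<'E'
from h import *
near(.06,'w9')
d(.392,-.324,.035)
E
```

```text
clock: 14.07
position: [0.3877, -0.3223, 0.2172]
eef_rot: [2.28, 2.159, 0.002]
force: [0.7, 0.2, 0.0]
gripper_width: 0.0734
finger_force: 0.0
blob [ 300  206   61   60 2799] [ 0.3916 -0.3232  0.06  ]
off [-0.0024  0.0029  0.1821] ang [0.0019 0.     0.0061]
```

```bash
python3 -m pendant '[{"offset":[-0.001,0.003,0.041],"angular":[0,0,0]},{"offset":[-0.001,0.003,0.082],"angular":[0,0,0]},{"offset":[-0.001,0.003,0.123],"angular":[0,0,0]},{"offset":[-0.001,0.003,0.162],"angular":[0,0,0]},{"offset":[-0.001,0.003,0.181],"angular":[0,0,0]}]' 0.8 >/dev/null; python3 -m pendant '[{"offset":[0,0,0],"angular":[0,0,0]},{"offset":[0,0,0],"angular":[0,0,0]},{"offset":[0,0,0],"angular":[0,0,0]},{"offset":[0,0,0],"angular":[0,0,0]},{"offset":[0,0,0],"angular":[0,0,0]}]' 0.3 25;  python3 -m pendant '[{"offset":[0,0,-0.04],"angular":[0,0,0]},{"offset":[0,0,-0.08],"angular":[0,0,0]},{"offset":[0,0,-0.12],"angular":[0,0,0]},{"offset":[0,0,-0.16],"angular":[0,0,0]},{"offset":[0,0,-0.185],"angular":[0,0,0]}]' >/dev/null; python3 -c "
from h import *
st();d(.484,-.168,.22)"
```

```text
clock: 14.95
position: [0.3923, -0.3232, 0.0373]
eef_rot: [2.276, 2.161, 0.002]
force: [0.2, -0.4, 0.8]
gripper_width: 0.0469
finger_force: 25.0
t 15.37 p [ 0.3919 -0.3238  0.2254] F [ 1.  -0.9 -0.6] w 0.0469
off [0.1605 0.0837 0.0056] ang [0.0061 0.0019 0.0052]
```

```bash
python3 -m pendant '[{"offset":[0.034,0.018,0],"angular":[0,0,0]},{"offset":[0.068,0.036,0],"angular":[0,0,0]},{"offset":[0.102,0.053,0],"angular":[0,0,0]},{"offset":[0.136,0.07,0],"angular":[0,0,0]},{"offset":[0.16,0.083,0],"angular":[0,0,0]}]' >/dev/null;  python3 -m pendant '[{"offset":[0,0,0],"angular":[0,0,0]},{"offset":[0,0,0],"angular":[0,0,0]}]';  python3 - <<'E'
from h import *
near(get_state()['position'][2]+.0245,'w10')
f=cv2.imread('pics/w10.png')[:,:,::-1]
for s,c in lids(f):
    if s[2]>120: print('held',px2w('wrist',s[0]+s[2]/2,s[1]+s[2]/2,get_state()['position'][2]+.0245))
d(.484,-.168,.107)
E
```

```text
clock: 15.95
position: [0.4829, -0.1657, 0.2215]
eef_rot: [2.274, 2.167, 0.002]
force: [-0.4, -0.2, -0.6]
gripper_width: 0.0475
finger_force: 25.0
blob [ 445   64   89   87 5999] [ 0.5373 -0.0857  0.246 ]
blob [ 434  164   83   79 5086] [ 0.5343 -0.1148  0.246 ]
blob [ 430  250   79   74 4457] [ 0.5334 -0.1432  0.246 ]
blob [  261   281   131   101 10942] [ 0.4842 -0.1526  0.246 ]
held [ 0.4829 -0.1657  0.2459]
off [-0.0007  0.0017  0.1144] ang [0.0013 0.     0.0068]
```

```bash
python3 -m pendant '[{"offset":[-0.003,0,0.04],"angular":[0,0,0]},{"offset":[-0.003,0,0.075],"angular":[0,0,0]},{"offset":[-0.003,0,0.1],"angular":[0,0,0]},{"offset":[-0.003,0,0.107],"angular":[0,0,0]},{"offset":[-0.003,0,0.111],"angular":[0,0,0]}]'>/dev/null; python3 -m pendant '[{"offset":[0,0,0.001],"angular":[0,0,0]},{"offset":[0,0,0.001],"angular":[0,0,0]}]'; python3 -m pendant '[{"offset":[0,0,0],"angular":[0,0,0]},{"offset":[0,0,0],"angular":[0,0,0]},{"offset":[0,0,0],"angular":[0,0,0]}]' 0.7;  python3 -m pendant '[{"offset":[0,0,-0.03],"angular":[0,0,0]},{"offset":[0,0,-0.07],"angular":[0,0,0]},{"offset":[0,0,-0.108],"angular":[0,0,0]}]' >/dev/null;  python3 - <<'E'
from h import *
near(.132,'w11')
d(.503,.091,.216)
E
```

```text
clock: 16.58
position: [0.4823, -0.1714, 0.11]
eef_rot: [2.279, 2.16, 0.001]
force: [-1.7, -0.7, 2.8]
gripper_width: 0.0471
finger_force: 25.0
clock: 16.83
position: [0.4832, -0.1703, 0.1097]
eef_rot: [2.276, 2.162, 0.003]
force: [-0.3, -0.1, 0.3]
gripper_width: 0.0639
finger_force: 0.0
blob [ 452   48   91   94 6407] [ 0.5821 -0.08    0.132 ]
blob [ 441  155   85   82 5335] [ 0.5767 -0.1343  0.132 ]
blob [ 286  227   78   76 4529] [ 0.4812 -0.1722  0.132 ]
blob [ 437  245   80   76 4524] [ 0.575  -0.1882  0.132 ]
off [0.2636 0.003  0.009 ] ang [0.012 0.001 0.005]
```

```bash
python3 -m pendant '[{"offset":[0.04,0,0],"angular":[0,0,0]},{"offset":[0.08,0.001,0],"angular":[0,0,0]},{"offset":[0.12,0.002,0],"angular":[0,0,0]},{"offset":[0.16,0.003,0],"angular":[0,0,0]},{"offset":[0.2,0.003,0],"angular":[0,0,0]}]' >/dev/null;  python3 -m pendant '[{"offset":[0.036,0,0],"angular":[0,0,0]},{"offset":[0.063,0,0],"angular":[0,0,0]},{"offset":[0.063,0,0],"angular":[0,0,0]},{"offset":[0.063,0,0],"angular":[0,0,0]}]';  python3 - <<'E'
from h import *
near(.06,'w12');d(.503,.091,.112)
E
```

```text
clock: 17.88
position: [0.4988, 0.094, 0.2168]
eef_rot: [2.274, 2.167, 0.001]
force: [-0.0, -1.5, 0.6]
gripper_width: 0.0642
finger_force: 0.0
blob [ 249  323   58   59 2497] [ 0.4536 -0.0061  0.06  ]
off [-0.001   0.0042  0.1048] ang [0.0007 0.0001 0.0069]
```

View pics/w12.png

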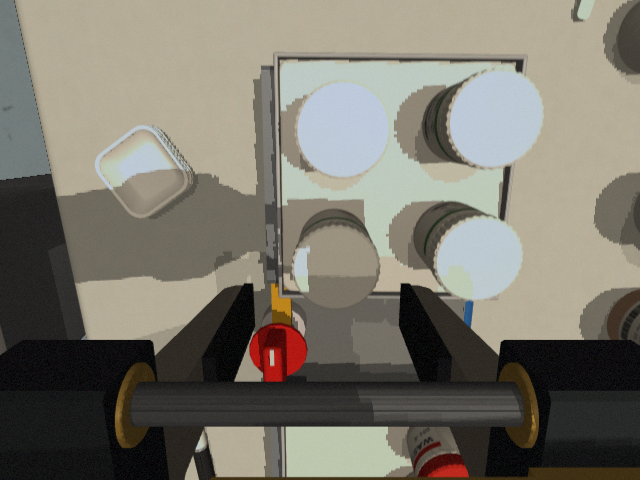

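The wrist view shows the target white lid at (336,263), with its neighbours at (475,257), (343,129) and (496,118).

```bash
python3 -c "
from h import *
for p in((336,263),(475,257),(343,129),(496,118)): print(px2w('wrist',*p,.14))
st()"
```

```text
[0.5051 0.0934 0.14  ]
[0.5871 0.0929 0.14  ]
[0.5124 0.1694 0.14  ]
[0.5953 0.1709 0.14  ]
t 17.93 p [0.4988 0.0922 0.2168] F [-0.1 -0.9 -0.3] w 0.0642
```

```bash
python3 -m pendant '[{"offset":[0,0.0045,0.02],"angular":[0,0,0]},{"offset":[0,0.0045,0.04],"angular":[0,0,0]},{"offset":[0,0.0045,0.06],"angular":[0,0,0]},{"offset":[0,0.0045,0.06],"angular":[0,0,0]}]' 0.72; python3 -m pendant '[{"offset":[0,0,0.015],"angular":[0,0,0]},{"offset":[0,0,0.03],"angular":[0,0,0]},{"offset":[0,0,0.044],"angular":[0,0,0]},{"offset":[0,0,0.044],"angular":[0,0,0]}]'; python3 -m pendant '[{"offset":[0,0,0],"angular":[0,0,0]},{"offset":[0,0,0],"angular":[0,0,0]},{"offset":[0,0,0],"angular":[0,0,0]},{"offset":[0,0,0],"angular":[0,0,0]},{"offset":[0,0,0],"angular":[0,0,0]}]' 0.3 30
```

```text
clock: 18.27
position: [0.5011, 0.0896, 0.1539]
eef_rot: [-2.281, -2.158, 0.009]
force: [-1.6, 0.3, -0.7]
gripper_width: 0.0665
finger_force: 0.0
clock: 18.6
position: [0.5022, 0.0904, 0.1117]
eef_rot: [-2.28, -2.16, 0.004]
force: [-0.5, -0.6, -0.8]
gripper_width: 0.0663
finger_force: 0.0
clock: 19.02
position: [0.5042, 0.0916, 0.1139]
eef_rot: [2.278, 2.161, 0.003]
force: [0.5, -2.0, 6.1]
gripper_width: 0.0532
finger_force: 30.0
```

```bash
python3 -m pendant '[{"offset":[0,0,-0.03],"angular":[0,0,0]},{"offset":[0,0,-0.07],"angular":[0,0,0]},{"offset":[0,0,-0.11],"angular":[0,0,0]},{"offset":[0,0,-0.11],"angular":[0,0,0]}]'; python3 -c "
from h import *
d(.486,-.094,.22)"
```

```text
clock: 19.35
position: [0.5072, 0.0927, 0.2295]
eef_rot: [2.276, 2.159, 0.018]
force: [1.4, 0.4, -0.6]
gripper_width: 0.0532
finger_force: 30.0
off [-0.1876 -0.0115  0.0084] ang [ 0.0111 -0.0053  0.0056]
```

```bash
python3 -m pendant '[{"offset":[-0.04,-0.002,0],"angular":[0,0,0]},{"offset":[-0.08,-0.005,0],"angular":[0,0,0]},{"offset":[-0.12,-0.007,0],"angular":[0,0,0]},{"offset":[-0.16,-0.009,0],"angular":[0,0,0]},{"offset":[-0.187,-0.01,0],"angular":[0,0,0]}]' >/dev/null;  python3 -m pendant '[{"offset":[0,0,0],"angular":[0,0,0]},{"offset":[0,0,0],"angular":[0,0,0]},{"offset":[0,0,0],"angular":[0,0,0]}]';  python3 - <<'E'
from h import *
d(.486,-.094,.112);near(.132,'w13')
E
```

```text
clock: 20.02
position: [0.4832, -0.0933, 0.2223]
eef_rot: [-2.277, -2.163, -0.0]
force: [0.9, 0.5, -1.4]
gripper_width: 0.0533
finger_force: 30.0
off [-0.0007  0.0029  0.1103] ang [-0.0007 -0.0008  0.0066]
blob [ 247   56   67   77 3693] [0.4625 0.0022 0.132 ]
blob [ 442  191   82   78 4900] [ 0.5804 -0.0784  0.132 ]
blob [ 433  275   77   72 3733] [ 0.5753 -0.1312  0.132 ]
```

View pics/w13.png

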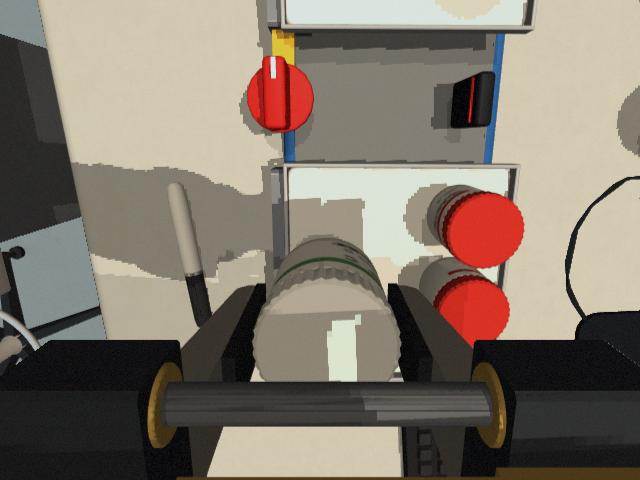

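The big pot is held upright at about (328,320), with the back-row red lids clear at (483,230) and (472,310). Lowering it now.

```bash
python3 -m pendant '[{"offset":[0,0.001,0.04],"angular":[0,0,0]},{"offset":[0,0.001,0.075],"angular":[0,0,0]},{"offset":[0,0.001,0.098],"angular":[0,0,0]},{"offset":[0,0.001,0.105],"angular":[0,0,0]},{"offset":[0,0.001,0.109],"angular":[0,0,0]}]'>/dev/null; python3 -m pendant '[{"offset":[0,0,0.001],"angular":[0,0,0]},{"offset":[0,0,0.001],"angular":[0,0,0]}]'; python3 -m pendant '[{"offset":[0,0,0],"angular":[0,0,0]},{"offset":[0,0,0],"angular":[0,0,0]},{"offset":[0,0,0],"angular":[0,0,0]}]' 0.72;  python3 -m pendant '[{"offset":[0,0,-0.03],"angular":[0,0,0]},{"offset":[0,0,-0.07],"angular":[0,0,0]},{"offset":[0,0,-0.104],"angular":[0,0,0]}]' >/dev/null;  python3 - <<'E'
from h import *
f=grab_frame('top'); cv2.imwrite('pics/t3.png',f[:,:,::-1])
for a in lids(f): print(*a)
near(.132,'w14')
d(.454,.006,.216)
E
```

```text
clock: 20.65
position: [0.4835, -0.0926, 0.1137]
eef_rot: [-2.274, -2.162, 0.0]
force: [-3.0, 0.7, 2.9]
gripper_width: 0.0532
finger_force: 30.0
clock: 20.9
position: [0.4857, -0.0939, 0.1137]
eef_rot: [2.276, 2.163, 0.003]
force: [0.3, -0.3, 1.6]
gripper_width: 0.0659
finger_force: 0.0
[338 175  17  24 259] [346.05019305 186.28185328]
[296 242  21  22 319] [306.19435737 252.01880878]
blob [ 238   54   66   76 3608] [0.4636 0.0018 0.132 ]
blob [ 431  187   80   76 4640] [ 0.5805 -0.078   0.132 ]
blob [ 428  270   69   65 2586] [ 0.5768 -0.1292  0.132 ]
blob [ 285  330   71   52 3024] [ 0.4828 -0.1568  0.132 ]
off [ 0.099  -0.0396  0.0057] ang [ 0.0113 -0.0011  0.0059]
```

View pics/w14.png

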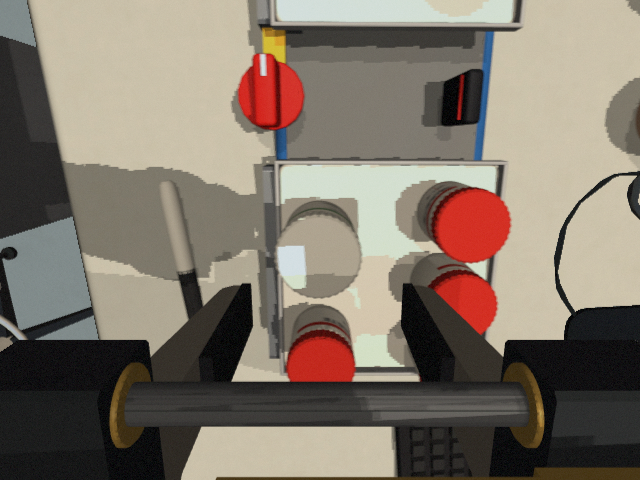

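All five pots stand on the right pan, with the big lid at (318,256), and the knob bar is at about (265,90). Next I'll turn the knob.

```bash
python3 -c "
from h import *
print(px2w('wrist',265,90,.114)); st()"; python3 -m pendant '[{"offset":[0.035,-0.013,0],"angular":[0,0,0]},{"offset":[0.07,-0.027,0],"angular":[0,0,0]},{"offset":[0.099,-0.035,0],"angular":[0,0,0]},{"offset":[0.099,-0.035,0],"angular":[0,0,0]},{"offset":[0.099,-0.035,0],"angular":[0,0,0]}]' 0.6;  python3 - <<'E'
from h import *
d(.454,.005,.102);near(.114,'w15')
E
```

```text
[0.4583 0.008  0.114 ]
t 21.25 p [ 0.4883 -0.095   0.2221] F [ 0.9  0.4 -0.1] w 0.0663
clock: 21.67
position: [0.4545, 0.0079, 0.2165]
eef_rot: [-2.274, -2.167, -0.001]
force: [0.3, -0.0, -0.6]
gripper_width: 0.0549
finger_force: 0.0
off [-0.003  -0.0004  0.1145] ang [ 0.0003 -0.0004  0.01  ]
blob [ 299  212   62   72 3087] [0.4573 0.0083 0.114 ]
```

View pics/w15.png

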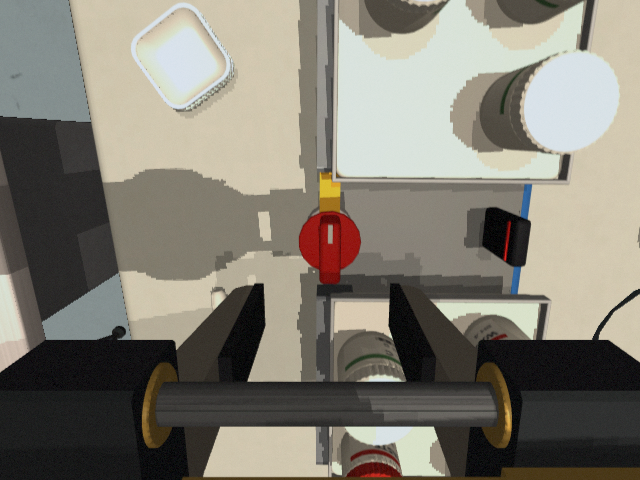

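The knob bar spans columns 319–340 around (330,246), the lug points left, and the fingers straddle it. I'll descend and pinch.

```bash
python3 -m pendant '[{"offset":[-0.001,0.001,0.035],"angular":[0,0,0]},{"offset":[-0.001,0.001,0.07],"angular":[0,0,0]},{"offset":[-0.001,0.001,0.1],"angular":[0,0,0]},{"offset":[-0.001,0.001,0.114],"angular":[0,0,0]},{"offset":[-0.001,0.001,0.114],"angular":[0,0,0]}]' 0.6; python3 -m pendant '[{"offset":[0,0,0],"angular":[0,0,0]},{"offset":[0,0,0],"angular":[0,0,0]},{"offset":[0,0,0],"angular":[0,0,0]},{"offset":[0,0,0],"angular":[0,0,0]},{"offset":[0,0,0],"angular":[0,0,0]}]' 0 10;python3 -m pendant '[{"offset":[0,0,0],"angular":[0,0,0]},{"offset":[0,0,0],"angular":[0,0,0]}]'
```

```text
clock: 22.13
position: [0.4536, 0.0032, 0.0997]
eef_rot: [-2.28, -2.158, 0.01]
force: [-1.5, -0.1, -0.0]
gripper_width: 0.0552
finger_force: 0.0
clock: 22.55
position: [0.4563, 0.0054, 0.1036]
eef_rot: [2.278, 2.162, 0.003]
force: [-0.5, -0.2, -0.7]
gripper_width: 0.0239
finger_force: 0.0
clock: 22.72
position: [0.4564, 0.0055, 0.1032]
eef_rot: [2.277, 2.162, 0.003]
force: [1.4, 0.3, 2.2]
gripper_width: 0.0141
finger_force: 10.0
```

```bash
python3 -m pendant '[{"offset":[0,0,0],"angular":[0,0,-0.11]},{"offset":[0,0,0],"angular":[0,0,-0.22]},{"offset":[0,0,0],"angular":[0,0,-0.33]},{"offset":[0,0,0],"angular":[0,0,-0.44]},{"offset":[0,0,0],"angular":[0,0,-0.55]}]'; python3 -m pendant '[{"offset":[0,0,0],"angular":[0,0,-0.11]},{"offset":[0,0,0],"angular":[0,0,-0.22]},{"offset":[0,0,0],"angular":[0,0,-0.33]},{"offset":[0,0,0],"angular":[0,0,-0.44]},{"offset":[0,0,0],"angular":[0,0,-0.55]}]' ; python3 -m pendant '[{"offset":[0,0,0],"angular":[0,0,-0.11]},{"offset":[0,0,0],"angular":[0,0,-0.22]},{"offset":[0,0,0],"angular":[0,0,-0.27]},{"offset":[0,0,0],"angular":[0,0,-0.27]}]'; python3 -c "
from h import *
s=get_state();print(s['wrist_torque'],R.from_rotvec(s['eef_rot']).as_matrix()[:,1])"
```

```text
clock: 23.13
position: [0.4566, 0.0056, 0.1032]
eef_rot: [1.597, 2.703, 0.002]
force: [1.3, -0.2, 1.8]
gripper_width: 0.014
finger_force: 10.0
clock: 23.55
position: [0.4567, 0.0057, 0.1032]
eef_rot: [0.803, 3.035, 0.002]
force: [2.1, 1.0, 0.0]
gripper_width: 0.0143
finger_force: 10.0
clock: 23.88
position: [0.4568, 0.0058, 0.1032]
eef_rot: [0.393, 3.114, 0.002]
force: [1.4, 2.1, 0.9]
gripper_width: 0.0138
finger_force: 10.0
[ 0.42337294 -0.45704582  0.06325469] [0.24872081 0.96857422 0.00138998]
```

```bash
for i in 1 2 3 4 5 6 7; do :; done; H='x'; python3 -m pendant '[{"offset":[0,0,0],"angular":[0,0,0]},{"offset":[0,0,0],"angular":[0,0,0]},{"offset":[0,0,0],"angular":[0,0,0]},{"offset":[0,0,0],"angular":[0,0,0]},{"offset":[0,0,0],"angular":[0,0,0]}]' >/dev/null; python3 -m pendant '[{"offset":[0,0,0],"angular":[0,0,0]},{"offset":[0,0,0],"angular":[0,0,0]},{"offset":[0,0,0],"angular":[0,0,0]},{"offset":[0,0,0],"angular":[0,0,0]},{"offset":[0,0,0],"angular":[0,0,0]}]' >/dev/null; python3 -m pendant '[{"offset":[0,0,0],"angular":[0,0,0]},{"offset":[0,0,0],"angular":[0,0,0]},{"offset":[0,0,0],"angular":[0,0,0]},{"offset":[0,0,0],"angular":[0,0,0]},{"offset":[0,0,0],"angular":[0,0,0]}]' >/dev/null; python3 -m pendant '[{"offset":[0,0,0],"angular":[0,0,0]},{"offset":[0,0,0],"angular":[0,0,0]},{"offset":[0,0,0],"angular":[0,0,0]},{"offset":[0,0,0],"angular":[0,0,0]},{"offset":[0,0,0],"angular":[0,0,0]}]' >/dev/null; python3 -m pendant '[{"offset":[0,0,0],"angular":[0,0,0]},{"offset":[0,0,0],"angular":[0,0,0]},{"offset":[0,0,0],"angular":[0,0,0]},{"offset":[0,0,0],"angular":[0,0,0]},{"offset":[0,0,0],"angular":[0,0,0]}]'; python3 - <<'E'
from h import *
f=grab_frame('side'); a=cv2.resize(f[205:325,220:370],None,fx=2.66,fy=4,interpolation=cv2.INTER_CUBIC)
g=cv2.imread('pics/side0.png')[:,:,::-1]; b=cv2.resize(g[205:325,220:370],None,fx=2.66,fy=4,interpolation=cv2.INTER_CUBIC)
cv2.imwrite('pics/cmp.png',np.hstack([b,a])[:,:,::-1])
E
```

```text
clock: 25.97
position: [0.4567, 0.0058, 0.1032]
eef_rot: [0.396, 3.114, 0.001]
force: [5.3, 3.2, 4.2]
gripper_width: 0.0143
finger_force: 10.0
```

View pics/cmp.png

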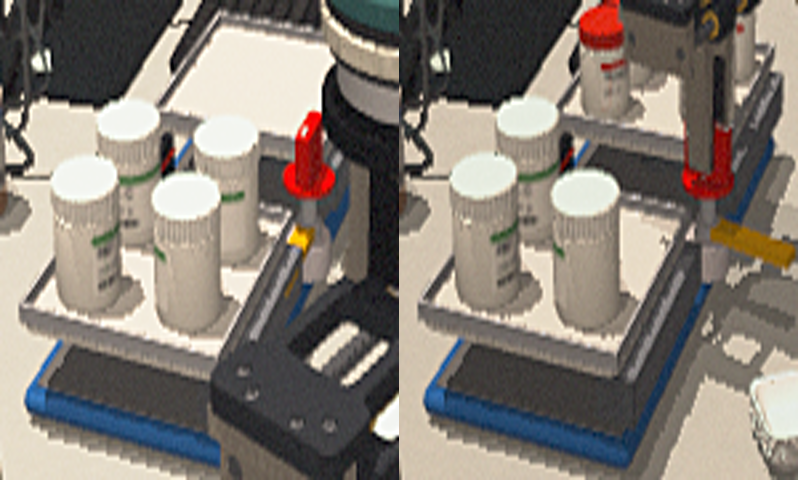

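The side view shows the lug swung out and the pans visibly almost level. I'll measure the shift of the left pan and its pots against the locked picture.

```bash
python3 - <<'E'
from h import *
g=cv2.cvtColor(cv2.imread('pics/side0.png'),cv2.COLOR_BGR2GRAY)
f=cv2.cvtColor(grab_frame('side'),cv2.COLOR_RGB2GRAY)
k=8; up=lambda i:cv2.resize(i,None,fx=k,fy=k,interpolation=cv2.INTER_CUBIC)
for (x,y,w,h) in((238,240,28,48),(257,228,22,25),(226,276,50,24),(276,246,28,40)):
    t=up(g[y:y+h,x:x+w]); s=up(f[y-8:y+h+8,x-8:x+w+8]); r=cv2.matchTemplate(s,t,cv2.TM_CCOEFF_NORMED)
    _,v,_,l=cv2.minMaxLoc(r); print(l[0]/k-8,l[1]/k-8,round(v,3))
for P in((.6,.17,.14),): 
    a=w2px('side',P);b=w2px('side',(P[0],P[1],P[2]+.01));print('px/10mm',b[1]-a[1])
E
```

```text
0.0 -0.75 0.967
0.125 -0.75 0.972
0.125 -0.75 0.973
-0.25 -0.75 0.908
px/10mm -4.351603416252061
```

The left pan rose 1.7 mm. That matches the lug's 2 mm of play when it was overloaded at the start, so the pans are level now. I'll turn the knob back to lock.

```bash
python3 -m pendant '[{"offset":[0,0,0],"angular":[0,0,0.11]},{"offset":[0,0,0],"angular":[0,0,0.22]},{"offset":[0,0,0],"angular":[0,0,0.33]},{"offset":[0,0,0],"angular":[0,0,0.44]},{"offset":[0,0,0],"angular":[0,0,0.55]}]'; python3 -m pendant '[{"offset":[0,0,0],"angular":[0,0,0.11]},{"offset":[0,0,0],"angular":[0,0,0.22]},{"offset":[0,0,0],"angular":[0,0,0.33]},{"offset":[0,0,0],"angular":[0,0,0.44]},{"offset":[0,0,0],"angular":[0,0,0.55]}]' ; python3 -m pendant '[{"offset":[0,0,0],"angular":[0,0,0.11]},{"offset":[0,0,0],"angular":[0,0,0.22]},{"offset":[0,0,0],"angular":[0,0,0.29]},{"offset":[0,0,0],"angular":[0,0,0.29]}]'; python3 -c "
from h import *
s=get_state();y=R.from_rotvec(s['eef_rot']).as_matrix()[:,1];print(s['wrist_torque'],np.arctan2(y[1],y[0]))"
```

```text
clock: 26.48
position: [0.4566, 0.0056, 0.1032]
eef_rot: [1.235, 2.887, 0.002]
force: [4.7, 2.7, 5.1]
gripper_width: 0.0141
finger_force: 10.0
clock: 26.9
position: [0.4564, 0.0054, 0.1032]
eef_rot: [1.973, 2.443, 0.002]
force: [3.3, 1.4, 6.2]
gripper_width: 0.0136
finger_force: 10.0
clock: 27.23
position: [0.4563, 0.0055, 0.1032]
eef_rot: [2.302, 2.136, 0.002]
force: [2.8, 3.0, 6.3]
gripper_width: 0.014
finger_force: 10.1
[ 0.40269961 -0.64459422  0.31109074] -0.07461739523015955
```

Knob is back at zero (stop reached, no jam). Release, rise and look.

```bash
python3 -m pendant '[{"offset":[0,0,0],"angular":[0,0,0]},{"offset":[0,0,0],"angular":[0,0,0]},{"offset":[0,0,0],"angular":[0,0,0]},{"offset":[0,0,0],"angular":[0,0,0]}]' 0.6; python3 -m pendant '[{"offset":[0,0,-0.03],"angular":[0,0,0]},{"offset":[0,0,-0.07],"angular":[0,0,0]},{"offset":[0,0,-0.11],"angular":[0,0,0]},{"offset":[0,0,-0.14],"angular":[0,0,0]},{"offset":[0,0,-0.16],"angular":[0,0,0]}]'; python3 -m pendant '[{"offset":[0,-0.02,0],"angular":[0,0,0]},{"offset":[0,-0.04,0],"angular":[0,0,0]},{"offset":[0,-0.04,0],"angular":[0,0,0]},{"offset":[0,-0.04,0],"angular":[0,0,0]}]'; python3 - <<'E'
from h import *
f=grab_frame('wrist'); g=grab_frame('top'); s=grab_frame('side')
cv2.imwrite('pics/end.png',np.vstack([np.hstack([cv2.resize(f,(400,300)),cv2.resize(g,(400,300))]),np.hstack([cv2.resize(s,(400,300)),cv2.resize(g[140:290,190:430],(400,250))[:300] if 0 else cv2.resize(g[140:290,190:390],(400,300))])])[:,:,::-1])
E
```

```text
clock: 27.57
position: [0.4544, 0.0049, 0.1021]
eef_rot: [-2.3, -2.138, 0.003]
force: [-0.3, 0.2, 0.3]
gripper_width: 0.0386
finger_force: 0.0
clock: 27.98
position: [0.4561, 0.0049, 0.2655]
eef_rot: [2.3, 2.138, 0.004]
force: [1.3, 0.3, 0.2]
gripper_width: 0.0552
finger_force: 0.0
clock: 28.32
position: [0.4149, 0.0082, 0.2626]
eef_rot: [-2.299, -2.14, -0.001]
force: [0.0, -0.3, -0.3]
gripper_width: 0.0549
finger_force: 0.0
```

View pics/end.png

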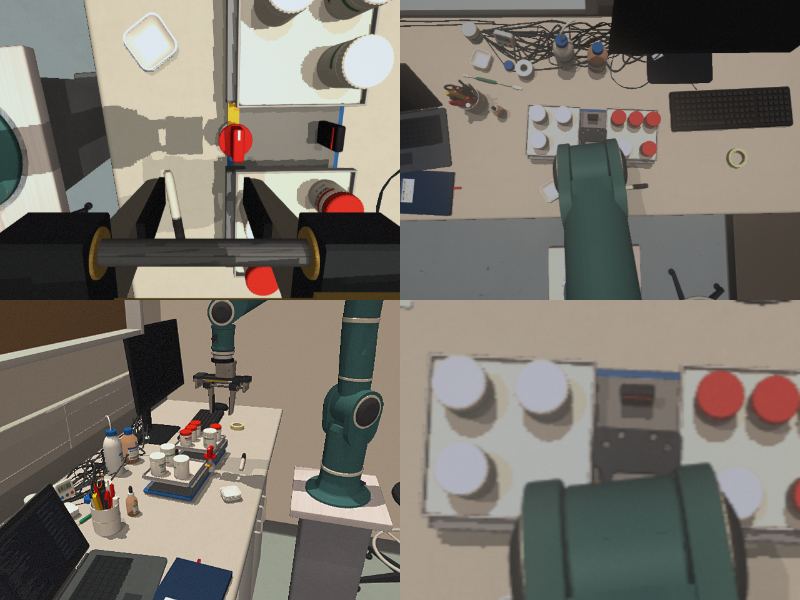

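The end view shows three white pots on the left pan, four red plus one white on the right, the bar left-right with the lug in the left slot, and the other items in place. Handing in.

```bash
python3 -c "
from rig import ticket
print(ticket.close_job())"
```

```text
the job is handed in; nothing more can be done
None
```

I handed the job in after about 28 s of robot time; no verdict came back. Three white pots stand on the left pan and one white plus all four red on the right, the freed pans hung level to within about 2 mm by camera, the knob is locked again, and the boats, marker and dropper look undisturbed.

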